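Step the meter test set up four clicks and start it

ROBOT

A 6-joint arm with a two-finger parallel gripper is mounted at the origin on the work surface. World frame = base frame: x ahead of the robot, y to its left, z up, the work surface at z = 0. Lengths are in m, angles in rad, forces in N, time in s.
With the tool pointing down it reaches from about 0.35 to 0.85 m from the base axis. Payload 8.1 kg.
Tool frame: the origin (TCP) lies where the fingers leave the gripper's body, on its centre line; the fingertips stand 84 mm ahead of it and the grasp point (between the pads) lies 65 mm ahead of it; z points along the fingers, y is the line along which they close (so a half turn about z gives the same grasp; the last joint's range is limited). The gripper opens to 93 mm and grips with 3 to 60 N. Pads are 15 mm wide; open, the fingers measure 128 mm over their backs; the gripper's body (75 mm by 188 mm) begins 65 mm behind the grasp point.
Start: joints at [1.052, 0.13, 1.488, -0, 1.523, -0.085], TCP at [0.252, 0.544, 0.303] pointing down, gripper open.
Joint ranges: [-2.96, 2.96], [-0.89, 2.26], [0.02, 2.5], [-1.34, 4.48], [0, 2.73], [-2.66, 2.66]. Speed limits (rad/s): [2.39, 2.39, 2.79, 3.14, 3.14, 3.14].

INTERFACE

Orientations are given as a rotation vector (axis times angle).
In Python, from plant import robot gives the robot as it stands.
- The arm moves only by the shell command python3 -m jog 'ROWS' [FORCE]. ROWS is text: rows parted by semicolons, each of 5 numbers parted by spaces: the opening, from 0 (shut) to 1 (fully open), then the shift along the tool's x, y, z in m, then the turn about the tool's z in degrees. A call has 1 to 10 rows; each row shifts and turns the commanded pose from where the row before left it, along the tool's axes as they then stand; what a row does not reach is not made up. A row lasts 1/12 s, in which the tool goes at most 41.7 mm and 7.16 degrees, less where a joint would pass 70% of its speed; a pose out of reach is approached as far as the arm can. A call with a gripper value outside its range is refused whole. The fingers move at their own pace and stop on an object; FORCE is the grip in N (left out, the last holds). Time passes only in rows, so rows that do not move let the fingers close. It gives the time, the measured TCP pose, the force, the opening and the grip force at its end, in the units of the state.
- robot.read_state(): the state, without advancing time (a new reading comes with each control period).
- robot.read_camera(name): name is "scene" or "top"; returns a dict with "color" (400x640x3 uint8, red, green, blue), "intrinsics" (3x3 intrinsics, pixels), "pose" (4x4, takes a point from camera to world coordinates). Camera axes: x right, y down, z forward; pixel columns grow to the right and rows downward; lengths in m; the calibration is good to about 2 mm. A picture is of the moment at which its call begins. There is no depth.
- robot.close_job(): hands the job in; it is judged then, once.
The state is a dict: "t": time; "q": joint angles; "dq": joint speeds; "joint_torque": joint torques, N m; "tool_pos": TCP position; "orientation": TCP orientation; "force": force on the tool from outside, world axes, zero at the start; "wrist_torque": the same for the moment, N m; "opening": finger opening in m; "gripper_force": force on a finger pad.
Only numpy, scipy, OpenCV 4.12 (cv2) and the standard library are available. Lean on these libraries where they do the work, as an engineer would, in place of code of your own. Each camera call takes 0.05 s, during which the arm holds its last target. There are 200 camera calls.

TASK

On the grey meter test set, push the red finger fin of the black click-stop dial round clockwise (seen from above) by exactly four clicks from where it stands, with a fingertip and without pinching it. Once the dial rests on the fourth click, press the green start button all the way down and let it come up again. Leave the terminal block, magnifier, seal punch and loose screw where they are.

Things in the scene. Friction and masses are not known exactly. Their poses are not given: they have to be found in the camera images.
- test_set: Grey steel meter test set, a box 200 (x) x 300 (y) x 75 mm high, fixed to the bench; origin at the centre of its underside. Its top is flat and level. The dial is on its +y half and the start button on its -y half.
- dial_axis (a point): Point on the dial's vertical axis, level with the dial's flat upper face, 89 mm above the bench. Fixed to the test set at its x 0, y +55 mm. The dial is a black disc 110 mm across, 14 mm thick, with an aluminium hub 32 mm across standing 20 mm above its face.
- fin_tip (a point): Point on the dial's red finger fin, 50 mm from the dial axis on the fin's middle line, at its top edge, 24 mm above the dial's face; turns with the dial. The fin is a radial rib 15 to 53 mm from the axis, 20 mm thick in all, with a white line along its top. White ticks on the test set, 60 to 74 mm from the axis, mark the nine click positions.
- dial (a joint): Dial angle in rad, growing clockwise seen from above. Nine click positions 20 deg (0.349 rad) apart, 0 to 2.793; end stops 0.08 rad beyond them. Starts on one of the first four, up to 3 deg off it. At 0 the fin points 80 deg anticlockwise of the test set's +x. It springs back to a click position; past half-way it snaps on into the next. About 2 to 3 N on the fin turns it; turned slowly it does not run on.
- fin_rear: Red cheek, the anticlockwise side of the fin: a flat upright face 10 mm from the fin's middle line, 17 to 51 mm from the dial axis, from 0 to 22 mm above the dial's face. This is the face to push on. Its origin lies on the dial axis, 14 mm below the dial's face; x points outwards along the fin, z up; it turns with the dial.
- fin_front: Red cheek, the clockwise side of the fin: mirror image of fin_rear, same origin and axes. Firm contact on both cheeks at once counts as pinching.
- start_top (a point): Centre of the top of the green start button, 28 mm across, 97 mm above the bench when up (22 mm above the test set), in an aluminium collar 44 mm across and 12 mm high. It moves down with the button.
- start (a joint): Travel of the start button in m: 0 up, 0.006 fully down. It springs up when released; fully down takes 5 N.
- terminal_block: Loose cream enamel terminal block, 50 x 120 x 38 mm high with two brass screws in it; origin at the centre of its underside. To be left alone.
- magnifier: Loose chrome magnifier on a squat round stand, 70 mm across and 81 mm high; origin at the centre of its underside. To be left alone.
- seal_punch: Loose tarnished steel seal punch lying on the bench, 108 mm long, 18 mm thick; origin under its middle, x along it towards the thin end. To be left alone.
- meter_screw: Loose brass meter screw standing on its wide head, head 24 mm across, 28 mm high; origin at the centre of its underside. To be left alone.

How it is judged:
On the way, in this order (a step that is already met when the one before it is completed fails the run):
1. the dial rests on the fourth click clockwise from its start (distance of fin_tip from where it was at the start of the episode between 0.06 and 0.0685 m and velocity of joint dial between -0.2 and 0.2 rad/s), for 0.2 s.
2. the start button is pressed down with the dial on that click (distance of fin_tip from where it was at the start of the episode between 0.06 and 0.0685 m and value of joint start above 0.0045 m), for 0.02 s.
At the end, for the whole second after the job is handed in: The dial rests on the fourth click clockwise from where it started (fin tip, 50 mm from the axis, 60 to 68.5 mm in a straight line from its start, which is within a third of a click), the start button has been pressed at least 4.5 mm down after that and is up again (less than 1 mm) (all of step 1 and value of joint start below 0.001 m); the robot touches nothing.
It fails at once if the start button is pressed (over 3 mm) while the dial is not on the fourth click (value of joint start above 0.003 m and not (distance of fin_tip from where it was at the start of the episode between 0.06 and 0.0685 m)).
It fails at once if the fin is pinched: both of its cheeks pressed at once by the fingers with over 2 N (contact force between the fingers and fin_rear above 2 N and contact force between the fingers and fin_front above 2 N).
It fails at once if a bystander (terminal block, magnifier, seal punch, screw) is moved more than 20 mm, by pushing or lifting (distance of any of terminal_block, magnifier, seal_punch, meter_screw from where it was at the start of the episode above 0.02 m).
It also fails if it takes over 48 s, if anything falls off the work surface, if the arm or the gripper's body presses on something with over 40 N, if the wrist force passes 120 N, or if a joint passes its speed limit or range.

## Working session

There is one attempt and no reset: what is moved stays moved. The work goes in short steps, Python scripts to look and compute and a shell command to move; the robot and the scene stay as the last step left them, time stands still between calls to the robot, and variables do not carry over. Pictures are saved under pics/ and viewed, at most 10 in all, crops included, and the job is handed in when it is done.

```bash
mkdir -p pics; ls; python3 - <<'E'
from plant import robot
import cv2,numpy as np
for n in("scene","top"):
    c=robot.read_camera(n);cv2.imwrite(f"pics/{n}0.png",c["color"][:,:,::-1]);np.savez(f"{n}0.npz",**c)
    print(n,c["intrinsics"].tolist(),np.round(c["pose"],3).tolist())
s=robot.read_state();print({k:np.round(v,3).tolist() for k,v in s.items()})
E
```

```text
pics
scene [[366.52562505985145, 0.0, 319.10400787113764], [0.0, 366.52562505985145, 202.46226411311], [0.0, 0.0, 1.0]] [[-0.893, 0.315, -0.321, 0.858], [0.45, 0.6, -0.662, 0.526], [-0.016, -0.735, -0.677, 0.64], [0.0, 0.0, 0.0, 1.0]]
top [[456.8716946196861, 0.0, 326.17006716675394], [0.0, 456.8716946196861, 199.66675263660605], [0.0, 0.0, 1.0]] [[-0.019, -0.991, 0.133, 0.471], [-1.0, 0.021, 0.01, 0.023], [-0.013, -0.133, -0.991, 1.148], [0.0, 0.0, 0.0, 1.0]]
{'t': 0.1, 'q': [1.052, 0.131, 1.489, -0.0, 1.523, -0.085], 'dq': [0.0, -0.003, -0.0, 0.002, 0.0, 0.001], 'joint_torque': [0.001, -56.133, -49.31, 0.077, 0.029, -0.0], 'tool_pos': [0.252, 0.544, 0.302], 'orientation': [-0.676, -3.068, 0.002], 'force': [0.504, -0.396, 0.498], 'wrist_torque': [0.0, -0.033, 0.037], 'gripper_force': 0.0, 'opening': 0.093}
```

View pics/scene0.png

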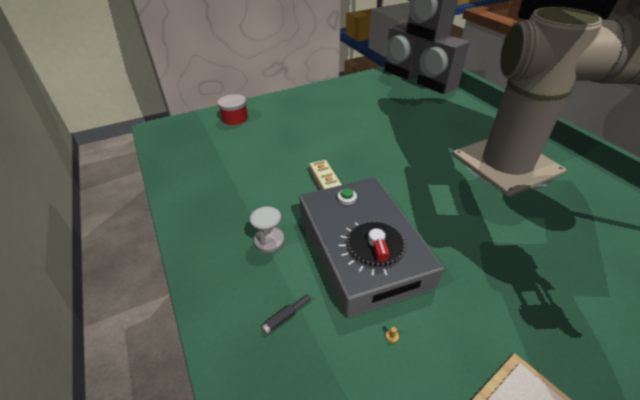

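View pics/top0.png

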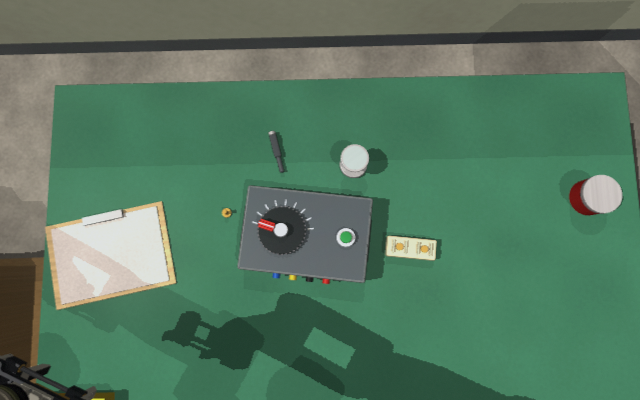

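The scene view shows the test set with the dial hub at about (377,236), the red fin pointing down to (382,258), and the green button at (347,194). In the top view the hub is at (281,230), the fin tip at (259,225) and the button at (346,237). The screw (227,212), punch (277,150), magnifier (354,160) and terminal block (411,248) all stand clear of the box.

```bash
cat > h.py <<'E'
import cv2,numpy as np
def ray(c,u,v):
    d=c["pose"][:3,:3]@np.linalg.inv(c["intrinsics"])@[u,v,1.];return c["pose"][:3,3],d/np.linalg.norm(d)
def plane(c,u,v,z):
    o,d=ray(c,u,v);return o+d*(z-o[2])/d[2]
def tri(c1,p1,c2,p2):
    (a,d),(b,e)=ray(c1,*p1),ray(c2,*p2)
    s=np.linalg.lstsq(np.c_[d,-e],b-a,rcond=None)[0];P,Q=a+s[0]*d,b+s[1]*e
    return (P+Q)/2,np.linalg.norm(P-Q)
def mask(c,kind,roi):
    h=cv2.cvtColor(c["color"],cv2.COLOR_RGB2HSV).astype(int);H,S,V=h[...,0],h[...,1],h[...,2]
    m={"green":(H>45)&(H<80)&(S>150)&(V>60),"red":((H<8)|(H>172))&(S>140)&(V>70),"white":(S<45)&(V>170),"grey":(S<60)&(V<130)}[kind]
    o=np.zeros(m.shape,np.uint8);x0,y0,x1,y1=roi;o[y0:y1,x0:x1]=m[y0:y1,x0:x1];return o
def cen(m):
    n,l,s,c=cv2.connectedComponentsWithStats(m);i=1+np.argmax(s[1:,4]);return c[i],s[i,4],(l==i).astype(np.uint8)
E
python3 - <<'E'
from h import *
T=dict(np.load("top0.npz"));S=dict(np.load("scene0.npz"))
gt,a,_=cen(mask(T,"green",(336,228,356,247)));gs,b,_=cen(mask(S,"green",(338,186,357,200)))
print("green",gt,a,gs,b,tri(T,gt,S,gs))
ht,a,_=cen(mask(T,"white",(272,222,290,238)));hs,b,_=cen(mask(S,"white",(366,228,388,240)))
print("hub",ht,a,hs,b,tri(T,ht,S,hs))
for n,c,r in(("T",T,(250,215,285,240)),("S",S,(366,230,395,268))):
    p,a,m=cen(mask(c,"red",r));print(n,"red",p,a)
_,_,m=cen(mask(T,"grey",(230,180,380,285)))
k,_=cv2.findContours(m,0,2);r=cv2.minAreaRect(k[0]);q=cv2.boxPoints(r);print("rect",r)
print([plane(T,*x,.075).round(3)[:2].tolist() for x in q], plane(T,*r[0],.075).round(3))
for n,c,(x0,y0,x1,y1) in(("t",T,(230,180,380,285)),("s",S,(300,180,440,300))):
    cv2.imwrite(f"pics/{n}crop.png",cv2.resize(c["color"][y0:y1,x0:x1,::-1],None,fx=5,fy=5,interpolation=2))
E
```

```text
Traceback (most recent call last):
  File "h.py", line 15, in cen
    n,l,s,c=cv2.connectedComponentsWithStats(m);i=1+np.argmax(s[1:,4]);return c[i],s[i,4],(l==i).astype(np.uint8)
                                                    ~~~~~~~~~^^^^^^^^^
ValueError: attempt to get argmax of an empty sequence
```

```bash
sed -i 's/(H>45)&(H<80)&(S>150)&(V>60)/(H>40)\&(H<90)\&(S>100)\&(V>60)/' h.py
cat > m.py <<'E'
from h import *
T=dict(np.load("top0.npz"));S=dict(np.load("scene0.npz"))
h=cv2.cvtColor(T["color"],cv2.COLOR_RGB2HSV);print(h[237,346],h[230,281],h[200,340],h[150,200])
for n,c,(x0,y0,x1,y1) in(("t",T,(230,180,380,285)),("s",S,(300,180,440,300))):
    cv2.imwrite(f"pics/{n}crop.png",cv2.resize(c["color"][y0:y1,x0:x1,::-1],None,fx=5,fy=5,interpolation=2))
gt,a,_=cen(mask(T,"green",(336,228,356,247)));gs,b,_=cen(mask(S,"green",(338,186,357,200)))
print("green",gt,a,gs,b,tri(T,gt,S,gs))
ht,a,_=cen(mask(T,"white",(272,222,290,238)));hs,b,_=cen(mask(S,"white",(366,228,388,240)))
print("hub",ht,a,hs,b,tri(T,ht,S,hs))
for n,c,r in(("T",T,(250,215,285,240)),("S",S,(366,230,395,268))):
    p,a,m=cen(mask(c,"red",r));print(n,"red",p,a)
_,_,m=cen(mask(T,"grey",(230,180,380,285)))
k,_=cv2.findContours(m,0,2);k=max(k,key=len);r=cv2.minAreaRect(k);q=cv2.boxPoints(r);print("rect",r)
print([plane(T,*x,.075).round(3)[:2].tolist() for x in q], plane(T,*r[0],.075).round(3))
E
python3 m.py
```

```text
[ 67 160 164] [105   9 229] [ 96  24 105] [ 74 117 122]
green [345.65979381 236.8556701 ] 97 [346.77777778 192.4691358 ] 81 (array([ 0.52601284, -0.01042834,  0.09010051]), np.float64(0.0016984665007461887))
hub [280.2962963  229.24444444] 135 [376.80769231 234.10769231] 130 (array([0.54526019, 0.13913878, 0.10508923]), np.float64(0.0009850949505996168))
T red [267.23214286 221.94642857] 56
S red [381.515625 251.5625  ] 192
rect ((304.9317321777344, 235.64166259765625), (128.88970947265625, 89.55846405029297), 6.072456359863281)
[[0.446, 0.246], [0.656, 0.225], [0.617, -0.079], [0.41, -0.05]] [0.531 0.085 0.075]
```

View pics/tcrop.png

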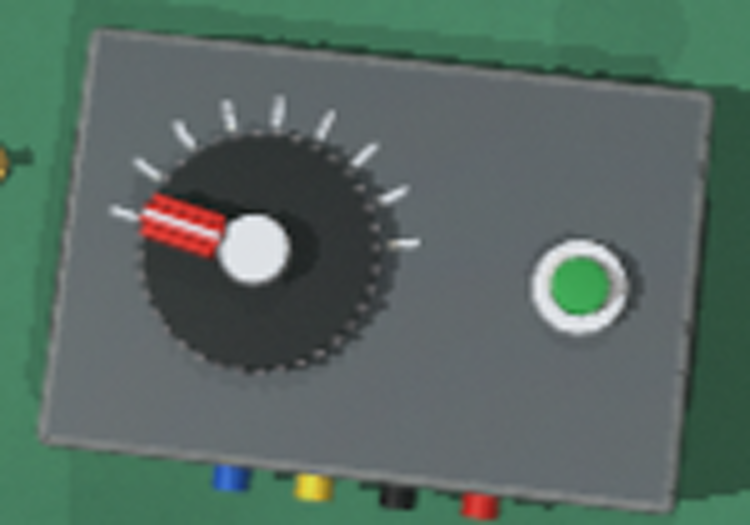

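View pics/scrop.png

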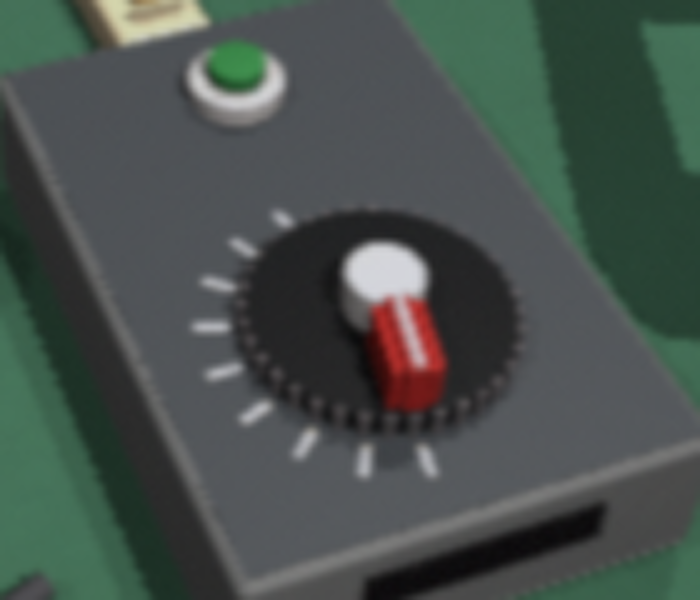

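The top crop shows nine ticks from (123,212) round to (404,243), with the fin's white line running from (221,237) to (145,213), close to the first tick. The scene crop agrees: the fin points near the first tick at (428,460).

```bash
cat > m2.py <<'E'
from h import *
T=dict(np.load("top0.npz"));S=dict(np.load("scene0.npz"))
f=lambda p,z:plane(T,230+p[0]/5-.4,180+p[1]/5-.4,z)[:2]
C=[f(p,.075) for p in((97,30),(710,97),(672,510),(42,440))]
print("corners",np.round(C,3).tolist(),"mean",np.mean(C,0).round(4))
ey=(C[0]-C[1])+(C[3]-C[2]);yaw=np.arctan2(ey[1],ey[0])-np.pi/2;print("yaw",np.degrees(yaw), [np.linalg.norm(C[i]-C[i-1]).round(3) for i in range(4)])
R=np.array([[np.cos(yaw),-np.sin(yaw)],[np.sin(yaw),np.cos(yaw)]])
tk=np.array([f(p,.075) for p in((123,212),(147,168),(183,135),(228,115),(278,110),(326,125),(366,155),(396,195),(404,243))])
A=np.c_[2*tk,np.ones(9)];s=np.linalg.lstsq(A,(tk**2).sum(1),rcond=None)[0];print("tick circle",s[:2],np.sqrt(s[2]+s[:2]@s[:2]))
ax=s[:2];hub=f((255,249),.109);print("hub",hub,"axis from box",np.mean(C,0)+R@[0,.055],"btn",f((579,286),.097),"collar",f((579,286),.087))
print("tick ang",[round(np.degrees(np.arctan2(*(t-ax)[::-1])-yaw),1) for t in tk])
a,b=f((221,237),.113),f((145,213),.113);print("fin",a,b,"dir",np.degrees(np.arctan2(*(b-a)[::-1])-yaw),"r",np.linalg.norm(b-ax),np.degrees(np.arctan2(*(b-ax)[::-1])-yaw))
fs=lambda p:plane(S,300+p[0]/5-.4,180+p[1]/5-.4,.113)[:2]
a,b=fs((404,300)),fs((421,365));print("fin S",a,b,np.degrees(np.arctan2(*(b-a)[::-1])-yaw),np.degrees(np.arctan2(*(b-ax)[::-1])-yaw))
for p,q in(((145,213),(421,365)),):
    print("fin end tri",tri(T,(230+p[0]/5-.4,180+p[1]/5-.4),S,(300+q[0]/5-.4,180+q[1]/5-.4)))
E
python3 m2.py
```

```text
corners [[0.653, 0.217], [0.614, -0.074], [0.422, -0.05], [0.46, 0.242]] mean [0.5371 0.0837]
yaw -7.4186277465375685 [np.float64(0.195), np.float64(0.293), np.float64(0.194), np.float64(0.295)]
tick circle [0.54434325 0.13925331] 0.06808581536853882
hub [0.54422696 0.13831437] axis from box [0.5442458  0.13821264] btn [ 0.52509698 -0.00914009] collar [ 0.52561313 -0.00944177]
tick ang [np.float64(79.5), np.float64(59.7), np.float64(40.2), np.float64(20.4), np.float64(0.3), np.float64(-19.9), np.float64(-40.1), np.float64(-60.1), np.float64(-79.4)]
fin [0.54970719 0.15329803] [0.56133743 0.18788592] dir 78.83331410667277 r 0.05151632795297822 78.15717386597076
fin S [0.55202341 0.15957987] [0.56425781 0.18906512] 74.88346877910159 75.6273014602991
fin end tri (array([0.56216379, 0.18782609, 0.11034043]), np.float64(0.0015321622012275638))
```

Both views give an axis near (0.544, 0.139), a box yaw of -7.4° and the button at (0.525, -0.009). The tick spacing and box size match the text. The fin stands on click 0, about 71° in world axes. Next I close the fingers, turn -6° and go above the push start point at (0.524, 0.186).

```bash
python3 -m jog '0 0 0 0 -6;0 -.0234 -.0156 0 0;0 -.0234 -.0156 0 0;0 -.0234 -.0156 0 0;0 -.0234 -.0156 0 0;0 -.0234 -.0156 0 0;0 -.0234 -.0156 0 0;0 -.0234 -.0156 0 0;0 -.0234 -.0156 0 0' 20; python3 -m jog '0 -.0234 -.0156 0 0;0 -.0234 -.0156 0 0;0 -.0234 -.0156 0 0;0 -.0234 -.0156 0 0;0 -.0234 -.0156 0 0;0 -.0234 -.0156 0 0;0 -.0234 -.0156 0 0;0 -.0234 -.0156 0 0;0 0 0 0 0;0 0 0 0 0'
```

```text
t: 0.85
tool_pos: [0.3894, 0.3645, 0.3023]
orientation: [-0.514, -3.099, 0.001]
force: [-0.7, -0.8, 0.1]
opening: 0.0375
gripper_force: 0.0
t: 1.68
tool_pos: [0.5262, 0.186, 0.3021]
orientation: [-0.519, -3.097, 0.001]
force: [1.3, -0.3, -0.1]
opening: 0.0007
gripper_force: 0.0
```

```bash
python3 -m jog '0 .003 0 .02 0;0 0 0 .025 0;0 0 0 .025 0;0 0 0 .02 0;0 0 0 .015 0;0 0 0 .01 0;0 0 0 .006 0;0 0 0 0 0;0 0 0 0 0'; python3 - <<'E'
from plant import robot
from h import *
for n,(x0,y0,x1,y1) in(("top",(230,170,390,290)),("scene",(300,140,460,300))):
    c=robot.read_camera(n);cv2.imwrite(f"pics/{n}1.png",cv2.resize(c["color"][y0:y1,x0:x1,::-1],None,fx=3.7,fy=3.7,interpolation=2))
E
```

```text
t: 2.43
tool_pos: [0.523, 0.1886, 0.1823]
orientation: [0.514, 3.099, 0.0]
force: [0.7, 1.0, 0.0]
opening: 0.0003
gripper_force: 0.0
```

View pics/scene1.png

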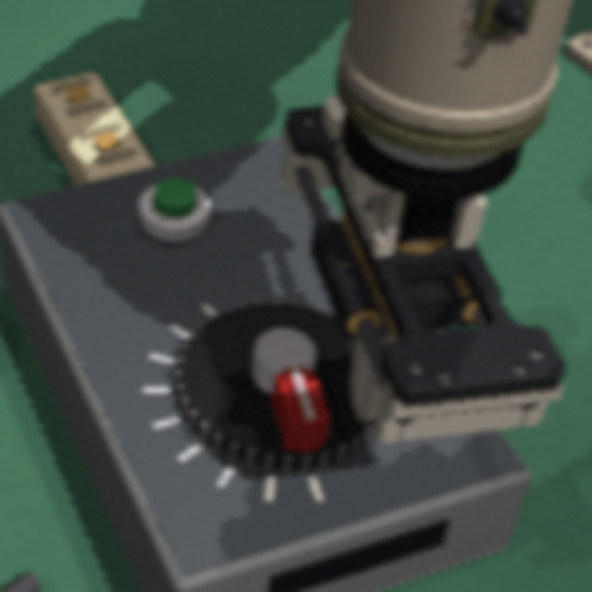

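The closed fingers stand at crop (370,370), just anticlockwise of the fin, with a gap and clear of the hub. Next I close to contact and push round the arc at 2° per row.

```bash
python3 -m jog '0 -.005 0 0 0;0 -.005 0 0 0;0 -.004 0 0 0;0 -.003 0 0 0;0 -.001 0 0 0;0 -.001 0 0 0'
python3 -m jog '0 -.0014 .0006 0 2;0 -.0014 .0006 0 2;0 -.0014 .0006 0 2;0 -.0014 .0006 0 2;0 -.0014 .0006 0 2;0 -.0014 .0006 0 2;0 -.0014 .0006 0 2;0 -.0014 .0006 0 2;0 -.0014 .0006 0 2;0 -.0014 .0006 0 2'
python3 -m jog '0 -.0014 .0006 0 2;0 -.0014 .0006 0 2;0 -.0014 .0006 0 2;0 -.0014 .0006 0 2;0 -.0014 .0006 0 2;0 -.0014 .0006 0 2;0 -.0014 .0006 0 2;0 -.0014 .0006 0 2;0 -.0014 .0006 0 2;0 -.0014 .0006 0 2'
python3 - <<'E'
from plant import robot
import numpy as np
s=robot.read_state();R=__import__("cv2").Rodrigues(np.array(s["orientation"]))[0]
d=R[:2,:2].T@(np.array(s["tool_pos"])[:2]-[.5443,.1386]);print("v,u",d,"fin world",np.degrees(np.arctan2(R[1,1],R[0,1])))
E
```

```text
t: 3.03
tool_pos: [0.5412, 0.1819, 0.1817]
orientation: [-0.515, -3.099, 0.0]
force: [-1.8, 0.3, 1.8]
opening: 0.0004
gripper_force: 1.1
t: 3.87
tool_pos: [0.5554, 0.1812, 0.1815]
orientation: [-1.047, -2.96, 0.0]
force: [-2.3, 2.6, 1.6]
opening: 0.0006
gripper_force: 1.7
t: 4.7
tool_pos: [0.5693, 0.175, 0.1816]
orientation: [-1.545, -2.734, 0.0]
force: [-2.5, 1.8, 1.6]
opening: 0.0008
gripper_force: 1.6
v,u [0.01828753 0.04014853] fin world 31.057531579355196
```

```bash

python3 -m jog '0 -.0014 .0006 0 2;0 -.0014 .0006 0 2;0 -.0014 .0006 0 2;0 -.0014 .0006 0 2;0 -.0014 .0006 0 2;0 -.0014 .0006 0 2;0 -.0014 .0006 0 2;0 -.0014 .0006 0 2;0 -.0014 .0006 0 2;0 -.0014 .0006 0 2'
python3 -m jog '0 -.0014 .0006 0 2;0 -.0014 .0006 0 2;0 -.0014 .0006 0 2;0 -.0014 .0006 0 2;0 -.0014 .0006 0 2;0 -.0014 .0006 0 2;0 -.0014 .0006 0 2;0 0 0 0 0;0 0 0 0 0'
python3 - <<'E'
from plant import robot
from h import *
s=robot.read_state();R=cv2.Rodrigues(np.array(s["orientation"]))[0]
d=R[:2,:2].T@(np.array(s["tool_pos"])[:2]-[.5443,.1386]);print("v,u",d,"fin world",np.degrees(np.arctan2(R[1,1],R[0,1])))
c=robot.read_camera("scene");cv2.imwrite("pics/scene2.png",cv2.resize(c["color"][140:300,300:460,::-1],None,fx=3.7,fy=3.7,interpolation=2))
E
```

```text
t: 5.53
tool_pos: [0.5802, 0.1644, 0.1815]
orientation: [-1.996, -2.424, 0.0]
force: [-2.0, 1.5, 1.6]
opening: 0.0004
gripper_force: 1.2
t: 6.28
tool_pos: [0.5854, 0.155, 0.1816]
orientation: [-2.274, -2.166, 0.0]
force: [-2.1, 2.9, 0.6]
opening: 0.0006
gripper_force: 1.6
v,u [0.01832817 0.04023412] fin world -2.785096243603616
```

View pics/scene2.png

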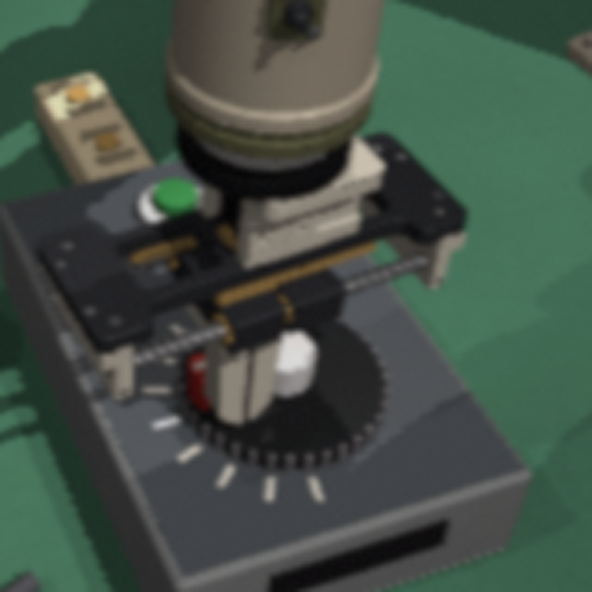

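The finger is still against the fin. I'll back off, lift clear and measure where the fin settled.

```bash

python3 -m jog '0 .005 0 0 0;0 .007 0 0 0;0 .008 0 0 0;0 .01 0 -.01 0;0 .02 0 -.02 0;0 .03 0 -.03 0;0 .03 0 -.03 0;0 .03 0 -.03 0;0 0 0 0 0'
python3 - <<'E'
from plant import robot
from h import *
for n,(x0,y0,x1,y1) in(("top",(230,180,380,285)),("scene",(300,180,440,300))):
    c=robot.read_camera(n);np.savez(f"{n}3.npz",**c);cv2.imwrite(f"pics/{n}3.png",cv2.resize(c["color"][y0:y1,x0:x1,::-1],None,fx=5,fy=5,interpolation=2))
E
```

```text
t: 7.08
tool_pos: [0.5938, 0.2994, 0.3094]
orientation: [2.269, 2.168, 0.02]
force: [1.0, 0.4, 1.8]
opening: 0.0006
gripper_force: 0.0
```

View pics/scene3.png

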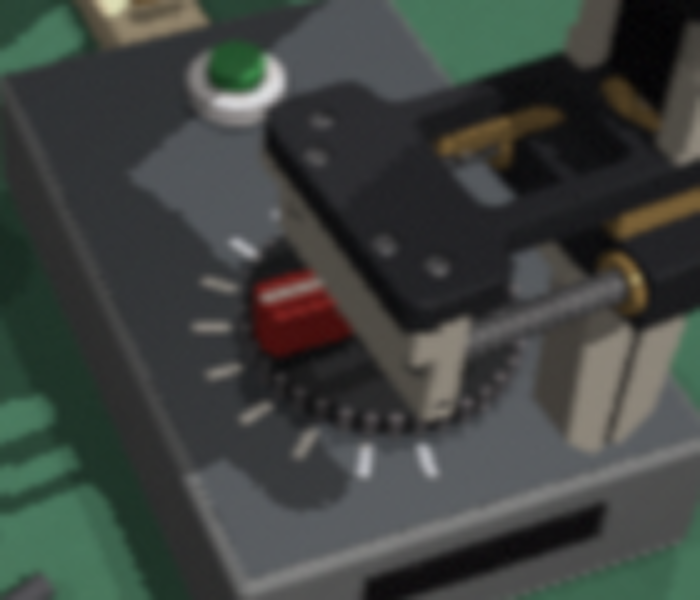

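The hand partly hides the dial, but the white line's outer end shows at crop (260,297) and runs to (325,278). I'll turn those into an angle.

```bash
python3 - <<'E'
from h import *
S=dict(np.load("scene3.npz"));ax=np.array([.5443,.1386])
fs=lambda p:plane(S,300+p[0]/5-.4,180+p[1]/5-.4,.113)[:2]
a,b=fs((325,278)),fs((260,297));w=b-ax
print(b,"dir world",np.degrees(np.arctan2(*(b-a)[::-1])),"end r",np.linalg.norm(w),"ang",np.degrees(np.arctan2(*w[::-1])))
b0=fs((421,365))-ax;print("turn", np.degrees(np.arctan2(*b0[::-1])-np.arctan2(*w[::-1])))
E
```

```text
[0.59979062 0.13295817] dir world -6.616260299068956 end r 0.055776688616047655 ang -5.805415675306867
turn 74.22774652097021
```

```bash

python3 -m jog '0 -.0283 -.0049 0 0;0 -.0283 -.0049 0 0;0 -.0283 -.0049 0 0;0 -.0283 -.0049 0 0;0 -.0283 -.0049 0 0;0 -.0283 -.0049 0 0;0 -.0283 -.0049 0 0;0 -.0283 -.0049 0 0;0 -.0283 -.0049 0 0;0 -.0283 -.0049 0 0'
python3 -m jog '0 -.0283 -.0049 0 0;0 0 0 0 0;0 0 0 0 0'
python3 - <<'E'
from plant import robot
from h import *
s=robot.read_state();R=cv2.Rodrigues(np.array(s["orientation"]))[0]
print("to button, tool xyz",R.T@(np.array([.525,-.009,.097])-s["tool_pos"])-[0,0,.084])
for n,(x0,y0,x1,y1) in(("top",(230,180,380,285)),("scene",(300,180,440,300))):
    c=robot.read_camera(n);np.savez(f"{n}4.npz",**c);i=cv2.resize(c["color"][y0:y1,x0:x1,::-1],None,fx=5,fy=5,interpolation=2);cv2.imwrite(f"pics/{n}4.png",i)
E
```

```text
t: 8.02
tool_pos: [0.5281, 0.0107, 0.2986]
orientation: [-2.276, -2.163, 0.003]
force: [0.7, -0.8, 0.1]
opening: 0.0008
gripper_force: 0.0
t: 8.27
tool_pos: [0.5222, -0.0172, 0.2989]
orientation: [-2.279, -2.16, 0.002]
force: [-0.2, -0.1, -0.2]
opening: 0.0003
gripper_force: 0.0
to button, tool xyz [0.00830887 0.00274705 0.11791964]
```

View pics/top4.png

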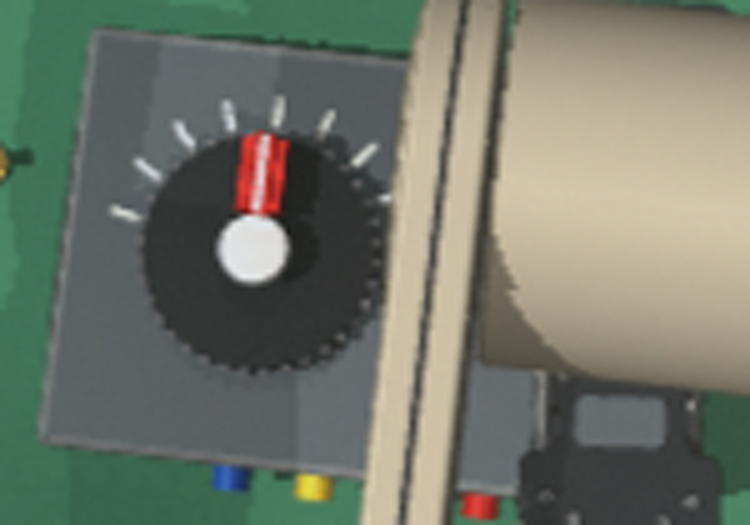

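The fin's white line now runs from crop (258,213) to (265,134), and the fifth tick is at (278,110).

```bash
python3 - <<'E'
from h import *
T=dict(np.load("top4.npz"));T0=dict(np.load("top0.npz"))
f=lambda p:plane(T,230+p[0]/5-.4,180+p[1]/5-.4,.113)[:2]
ax=f((254,249))*0+[.5443,.1386]
A=[]
for a,b in(((221,237),(145,213)),((258,213),(265,134))):
    a,b=f(a),f(b);A.append([np.degrees(np.arctan2(*(b-a)[::-1])),np.degrees(np.arctan2(*(b-ax)[::-1]))])
# red-mask principal centroid directions
for c in(T0,T):
    p,n,m=cen(cv2.dilate(mask(c,"red",(245,200,295,232)),np.ones((2,2),np.uint8)));q=plane(c,*p,.11)[:2];print(p,n,np.degrees(np.arctan2(*(q-ax)[::-1])))
A=np.array(A);print(A);d=A[0]-A[1];print("turn",d,"chord",.1*np.sin(np.radians(d/2)))
E
```

```text
[266.75641026 225.16666667] 156 71.95722697082637
[285.05  215.275] 80 -18.632790646615504
[[71.41468636 70.93047593]
 [-5.41360273 -6.15205989]]
turn [76.82828909 77.08253582] chord [0.06213412 0.06230782]
```

The dial turned about 77°, a chord of 62 mm, so it rests on the fourth click. Next is the button.

```bash

python3 -m jog '0 .0083 .0027 .02 0;0 0 0 .025 0;0 0 0 .025 0;0 0 0 .02 0;0 0 0 .012 0;0 0 0 .008 0;0 0 0 .004 0;0 0 0 0 0;0 0 0 0 0'
python3 -m jog '0 0 0 .003 0;0 0 0 .003 0;0 0 0 .002 0;0 0 0 .002 0;0 0 0 0 0'
```

```text
t: 9.12
tool_pos: [0.527, -0.0072, 0.1871]
orientation: [2.275, 2.165, 0.001]
force: [0.3, -0.1, 0.7]
opening: 0.0005
gripper_force: 0.0
t: 9.53
tool_pos: [0.527, -0.0075, 0.1766]
orientation: [2.275, 2.164, 0.002]
force: [1.3, 0.0, 3.3]
opening: 0.0005
gripper_force: 2.0
```

```bash

python3 -m jog '0 0 0 .001 0;0 0 0 .001 0;0 0 0 0 0'; python3 -m jog '0 0 0 .001 0;0 0 0 .001 0;0 0 0 0 0'
```

```text
t: 9.78
tool_pos: [0.527, -0.0075, 0.1753]
orientation: [2.275, 2.164, 0.002]
force: [1.3, 0.4, 8.0]
opening: 0.0005
gripper_force: 4.2
t: 10.03
tool_pos: [0.5272, -0.0075, 0.1751]
orientation: [2.275, 2.164, 0.002]
force: [-8.4, 1.3, 21.9]
opening: 0.0004
gripper_force: 11.6
```

The button has bottomed: z has stalled and the force has risen past 5 N. I'll release it and lift away.

```bash

python3 -m jog '0 0 0 -.005 0;0 0 0 -.01 0;0 0 0 -.02 0;0 0 0 -.025 0;0 0 0 -.025 0;0 0 0 -.025 0;0 0 0 0 0;0 0 0 0 0;0 0 0 0 0'
python3 - <<'E'
from plant import robot
from h import *
for n,(x0,y0,x1,y1) in(("top",(210,130,450,290)),("scene",(210,120,450,360))):
    c=robot.read_camera(n);i=cv2.resize(c["color"][y0:y1,x0:x1,::-1],None,fx=2.4,fy=2.4,interpolation=2);cv2.imwrite(f"pics/{n}5.png",i)
E
```

```text
t: 10.78
tool_pos: [0.5257, -0.0073, 0.2811]
orientation: [-2.275, -2.164, 0.002]
force: [0.1, 0.3, -1.3]
opening: 0.0002
gripper_force: 0.0
```

View pics/scene5.png

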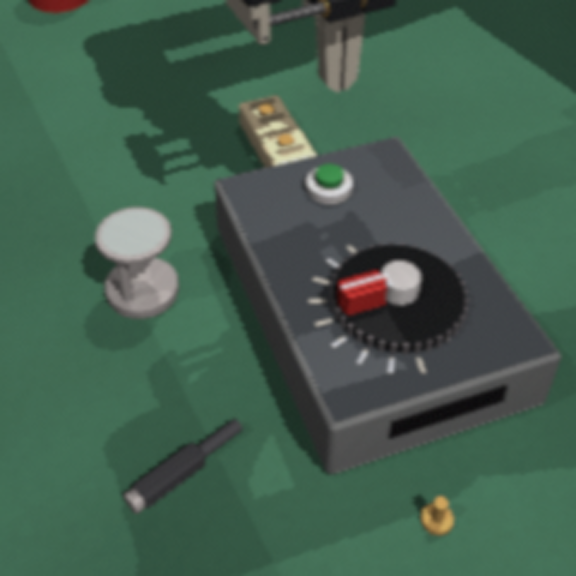

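The button is up at (329,176), the fin at (363,290) is still on the fourth click, the bystanders have not moved, and the hand touches nothing.

```bash
python3 -c "
from plant import robot
print(robot.close_job())"
```

```text
the job is handed in; nothing more can be done
None
```

I handed the job in at about 11 s: the dial turned four clicks clockwise (about 77° measured, roughly 62 mm at the fin tip), the start button was pressed fully and came back up, and the bystanders look unmoved in the last picture; no verdict came back.

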